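# Spring the push-to-open cupboard ajar

### The job

The lidded cream box stands in the way of the blue push-to-open door. Push the box sideways along the desk, without lifting or tipping it, until it stands in front of the wood-fronted cupboard instead, and do not let it bump the blue cupboard. Then press the blue door inward at its steel disc until the catch lets go, and back well away so that the spring swings the door ajar by itself; leave the wooden door shut and the other things on the desk alone.

Things in the scene. Friction and masses are not known exactly. Their poses are not given: they have to be found in the camera images.
- blue_cabinet: white desktop cupboard with the blue door, 160 wide (y) x 140 deep (x) x 150 high, fixed. Origin: centre of its underside; its front faces its own -x, z up. The outer face of the shut door lies 90 mm ahead (-x) of the origin; the door is 156 wide, 144 high, 12 thick, covers the whole front and is hinged on its +y edge.
- blue_door (a joint): hinge angle of the blue door, rad: 0 shut on the catch, negative pressed inward (stop at -0.045), positive open, swinging out to the cupboard's -x. Pressing to about -0.03 (4 mm at the disc, about 3 N; the stop behind it is hard) frees the catch for good; when nothing holds the door its spring then swings it out within about 1.5 s to rest at about 0.58 rad, the free edge 85 mm ahead of the shut face. It does not open without the press.
- blue_mark (a point): centre of the outer face of the steel press disc (24 mm across, 1 mm proud) on the blue door: 30 mm from the door's free (-y) edge, 119 mm above the desk, 31 mm below the cupboard's top. It moves with the door; the direction to press is the cupboard's +x.
- wood_cabinet: the same cupboard with a light wood door, fixed beside the blue one (either side), centres 200 to 280 mm apart sideways. Origin: centre of its underside; front faces its own -x. Its door is hinged on its -y edge and has the same kind of catch.
- wood_door (a joint): hinge angle of the wooden door, rad: 0 shut, negative pressed inward, positive open. Stays shut.
- box: cream wooden box with a closed (fixed) lid and a small brass-coloured lip on its front, 77 (x, lip included) x 113 (y) x 55 high, 0.15 to 0.31 kg, loose on the desk about 190 mm ahead of the blue cupboard's origin at the start. Origin: centre of its underside; x across, y along its length, z up.
- stapler: loose grey-brown stapler, 130 x 34 x 48, origin at the centre of its underside; a bystander
- usb_stick: loose black USB stick, 18 x 48 x 8, origin at the centre of its underside; a bystander
- clip: loose black binder clip, 50 x 32 x 30, origin at the centre of its underside; a bystander
- glue_stick: loose glue stick standing upright, 24 mm across, 92 high, origin at the centre of its underside; a bystander
Mind the look-alikes: they are no part of the job. Of the things that look like the box, the largest one is meant.

How it is judged:
By the outcome, as a careful person would: the job done as asked, in the order asked, and still so for the second after the job is handed in, with the robot touching nothing.
It also fails if it takes over 58 s, if anything falls off the work surface, if the arm or the gripper's body presses on something with over 40 N, if the wrist force passes 120 N, or if a joint passes its speed limit or range.

### The arm

A 6-joint arm with a two-finger parallel gripper is mounted at the origin on the work surface; the furniture and walls round the work are solid. World frame = base frame: x ahead of the robot, y to its left, z up, the work surface at z = 0. Lengths are in m, angles in rad, forces in N, time in s.
With the tool pointing down it reaches from about 0.35 to 0.8 m from the base axis. Payload 7.3 kg.
Tool frame: the origin (TCP) lies between the finger pads; the fingertips stand 25 mm ahead of it and the grasp point (between the pads) lies 6 mm ahead of it (r.tip_extent is the distance from the TCP to the fingertips, in m); z points along the fingers, y is the line along which they close (so a half turn about z gives the same grasp; the last joint's range is limited). The gripper opens to 85 mm and grips with 20 to 120 N. Pads are 22 mm wide; open, the fingers measure 114 mm over their backs; the gripper's body (76 mm by 85 mm) begins 54 mm behind the grasp point. The pads swing forward as they close: fully open they stand 13 mm farther back than shut.
Start: joints at [-1.468, 0.342, 1.524, -0, 1.275, -0.146], TCP at [0.129, -0.509, 0.256] pointing down, gripper open.
Joint ranges: [-2.53, 2.53], [-0.77, 2.02], [0.04, 2.7], [-1, 4.14], [0.28, 2.66], [-3.11, 3.11]. Speed limits (rad/s): [2.57, 2.57, 3.14, 3.14, 3.14, 3.14].

### API

Orientations are given as a unit quaternion [x, y, z, w].
In Python, from workcell import r, command_gripper, optics gives the robot as it stands. The module is installed in compiled form; this text tells all that it offers. Calls block until the motion is done:
- r.reach(position, orientation): joint-space move of the TCP to a pose.
- r.move_straight(position, orientation=None, speed=0.15, max_force=None): straight line of the TCP; orientation=None keeps the orientation; speed is the mean speed in m/s. With max_force (N) it stops when the force on the tool has changed by that much, and returns True; else False.
- r.movej(angles): joint-space move.
- command_gripper(opening, force=None): finger opening in m; force is the grip in N (None keeps the last); returns when the fingers have stopped.
- r.hold(seconds).
- r.solve_ik(position, orientation): joint angles nearest the present ones, or None.
- r.read_state(): the state.
- optics.get_image(name): name is "side" or "top"; returns (picture, depth): 400x640x3 uint8, red, green, blue; 400x640 float32, m along the optical axis (not along the pixel's ray), 0 where there is no reading.
- optics.camera_model(name): a dict with "K" (3x3 intrinsics, pixels), "R" (3x3) and "t" (3): a world point X has camera coordinates R X + t. Camera axes: x right, y down, z forward; pixel columns grow to the right and rows downward; lengths in m; the calibration is good to about 2 mm. A picture is of the moment at which its call begins. camera_model takes no time and is no camera call.
A pose or a line that the arm cannot do raises r.PlanningError and nothing moves.
- r.finish_job(): hands the job in; it is judged then, once.
The state is a dict: "time_s": time; "joint_positions": joint angles; "dq": joint speeds; "tau": joint torques, N m; "eef_pos": TCP position; "eef_rot": TCP orientation; "contact_force": force on the tool from outside, world axes, zero at the start; "torque": the same for the moment, N m; "grip_width": finger opening in m; "grip_force": force on a finger pad.
Only numpy, scipy, OpenCV 4.12 (cv2) and the standard library are available. Lean on these libraries where they do the work, as an engineer would, in place of code of your own. Each camera call takes 0.05 s, during which the arm holds its last target. There are 200 camera calls.

## Working session

There is one attempt and no reset: what is moved stays moved. The work goes in short steps, each a Python script; the robot and the scene stay as the last script left them, time stands still between calls to the robot, and variables do not carry over. Pictures are saved under pics/ and viewed, at most 10 in all, crops included, and the job is handed in when it is done.

```bash
mkdir -p pics; cat > h.py <<'E'
import numpy as np, cv2
from workcell import r, command_gripper, optics
def snap(name,tag):
    im,d=optics.get_image(name); cv2.imwrite(f'pics/{tag}.png',im[:,:,::-1]); np.save(f'pics/{tag}.npy',d); return im,d
def pts(name,d,us,vs):
    c=optics.camera_model(name); K,R,t=map(np.array,(c['K'],c['R'],c['t']))
    us=np.asarray(us);vs=np.asarray(vs);z=d[vs,us]
    P=np.stack([(us-K[0,2])/K[0,0]*z,(vs-K[1,2])/K[1,1]*z,z],-1)
    return (P-t)@R
E
python3 - <<'E'
from h import *
for n in('top','side'):
    im,d=snap(n,n+'0'); c=optics.camera_model(n); print(n,c['K'][0][0],(-np.array(c['R']).T@np.array(c['t'])).round(3))
print(r.read_state()['time_s'], r.read_state()['eef_rot'])
E
```

```text
top 401.90001995527865 [ 0.282 -0.058  1.172]
side 502.07829822119265 [ 0.065 -1.226  0.903]
0.1 [ 9.92272043e-01  1.24079442e-01  2.36332832e-06 -6.95649462e-04]
```

View pics/top0.png

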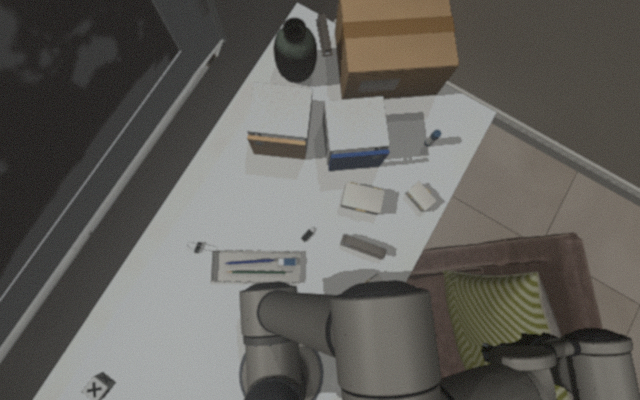

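View pics/side0.png

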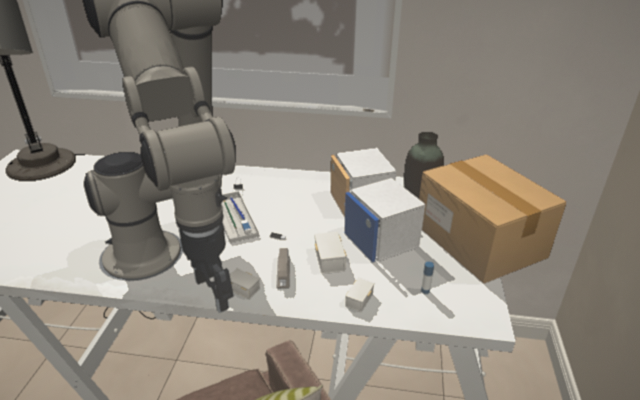

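```bash
python3 - <<'E'
from h import *
d=np.load('pics/top0.npy'); im=cv2.imread('pics/top0.png')
V,U=np.mgrid[0:400,0:640]; P=pts('top',d,U,V)
def rect(tag,u0,u1,v0,v1,zl,zh):
    m=np.zeros(d.shape,bool); m[v0:v1,u0:u1]=1; m&=(P[...,2]>zl)&(P[...,2]<zh)
    n,l,s,_=cv2.connectedComponentsWithStats(m.astype(np.uint8)); k=1+s[1:,4].argmax(); Q=P[l==k]
    c,wh,a=cv2.minAreaRect((Q[:,:2]*1000).astype(np.float32))
    print(tag,len(Q),'z',np.median(Q[:,2]).round(4),'c',np.round(c,1),'wh',np.round(wh,1),'a',round(a,1), 'box',cv2.boxPoints((c,wh,a)).round(0).tolist())
rect('box',335,390,175,222,.045,.065)
rect('small',402,445,175,220,.02,.065)
rect('blue',315,395,90,160,.14,.165)
rect('wood',240,318,75,150,.14,.165)
rect('stapler',330,395,225,265,.015,.065)
rect('usb',295,322,222,245,.004,.03)
rect('tray',205,312,240,290,.006,.06)
rect('glue',420,445,120,150,.05,.12)
c=im[70:270,180:460]; cv2.imwrite('pics/crop1.png',cv2.resize(c,None,fx=2.8,fy=2.8,interpolation=cv2.INTER_CUBIC))
E
```

```text
box 979 z 0.0542 c [ 485.4 -220.3] wh [112.8  77.6] a 78.2 box [[436.0, -268.0], [512.0, -283.0], [535.0, -173.0], [459.0, -157.0]]
small 460 z 0.0364 c [ 497.6 -394.5] wh [76.4 53.9] a 41.0 box [[451.0, -399.0], [486.0, -440.0], [544.0, -390.0], [509.0, -349.0]]
blue 2991 z 0.1491 c [ 670.3 -191.1] wh [141.8 160.8] a 6.4 box [[591.0, -119.0], [609.0, -279.0], [750.0, -263.0], [732.0, -103.0]]
wood 2996 z 0.149 c [703.9  15.6] wh [160.4 142.1] a 84.9 box [[626.0, -58.0], [768.0, -71.0], [782.0, 89.0], [640.0, 102.0]]
stapler 385 z 0.0454 c [ 349.7 -225.5] wh [125.6  26.8] a 71.0 box [[317.0, -281.0], [342.0, -289.0], [383.0, -171.0], [357.0, -162.0]]
usb 79 z 0.0073 c [382.1 -69.2] wh [20.6 45.3] a 45.4 box [[359.0, -61.0], [391.0, -92.0], [405.0, -78.0], [373.0, -46.0]]
tray 153 z 0.0234 c [303.   99.8] wh [ 11.2 142.7] a 4.4 box [[292.0, 171.0], [303.0, 28.0], [314.0, 29.0], [303.0, 171.0]]
glue 99 z 0.0883 c [ 667.4 -425.4] wh [22.6 22.4] a 79.9 box [[654.0, -435.0], [676.0, -438.0], [680.0, -416.0], [658.0, -412.0]]
```

View pics/crop1.png

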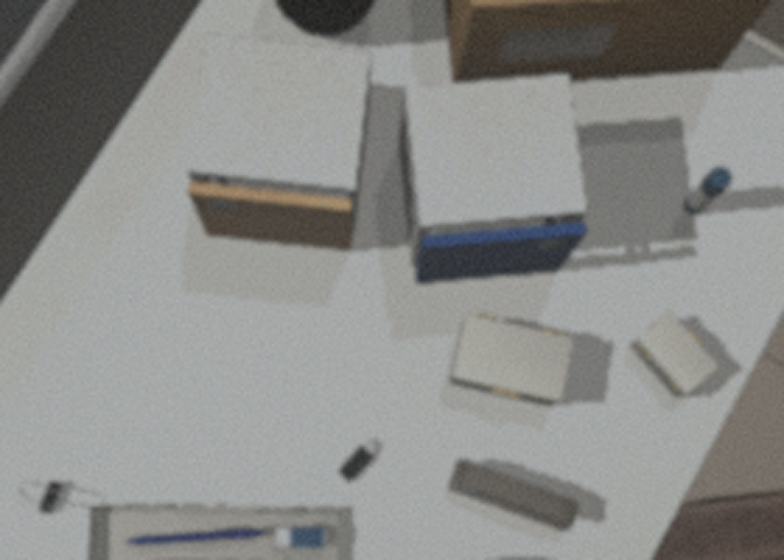

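The box candidates, by pixel in the top view, are (362,197), (422,197) and a third partly hidden by the arm at (240,283) in the side view. The one at (362,197) measures 113 x 78 x 54 mm, so it is the largest and matches the description. The one at (422,197) is only 76 x 54 x 36 mm. The enlarged crop confirms this: its brass lip is visible at crop (505,392). The blue door is on the right and the wood door on the left, so the box has to be pushed towards +y.

```bash
cat >> h.py <<'E'
from scipy.spatial.transform import Rotation as Ro
def down(yaw): # tool y along the box x axis, box yaw in deg
    c,s=np.cos(np.radians(yaw)),np.sin(np.radians(yaw)); y=np.array([c,s,0]); z=np.array([0,0,-1.]); 
    return Ro.from_matrix(np.stack([np.cross(y,z),y,z],1)).as_quat()
def aim(heading,pitch,roll=0): # tool z at heading, pitched down (deg); tool y horizontal at roll 0
    h,p=np.radians([heading,pitch]); z=np.array([np.cos(p)*np.cos(h),np.cos(p)*np.sin(h),-np.sin(p)]); y=np.array([-np.sin(h),np.cos(h),0])
    return (Ro.from_matrix(np.stack([np.cross(y,z),y,z],1))*Ro.from_euler('z',roll,degrees=True)).as_quat()
E
python3 - <<'E'
from h import *
yb=np.array([.203,.979]); end=np.array([.4854,-.2203])-yb*.0565
s=end-yb*.037
print('tip',r.tip_extent)
for q in (down(-11.8),down(168.2)): print('ik',r.solve_ik([*s,.04],q))
M=np.array([.5852,-.2489,.119])
for p in (0,15,30,45):
  for ro in (-90,0,90,180):
    q=aim(6.4,p,ro); z=Ro.from_quat(q).as_matrix()[:,2]
    a=[r.solve_ik(M-z*(r.tip_extent+b),q) for b in (.03,.15)]
    print(p,ro,[None if x is None else np.round(x,2).tolist() for x in a])
E
```

```text
tip 0.025
ik [-7.25917730e-01  6.61607075e-01  1.66334978e+00 -4.44089210e-16
  8.16635794e-01 -5.19968879e-01]
ik [-7.25917730e-01  6.61607075e-01  1.66334978e+00 -4.44089210e-16
  8.16635794e-01  2.62162378e+00]
0 -90 [[-1.07, 1.0, 2.17, 1.96, 1.58, -0.02], [-1.41, 1.03, 2.3, 1.61, 1.58, -0.19]]
0 0 [[-1.07, 1.0, 2.17, 1.96, 1.58, 1.55], [-1.41, 1.03, 2.3, 1.61, 1.58, 1.38]]
0 90 [None, [-1.41, 1.03, 2.3, 1.61, 1.58, 2.95]]
0 180 [[-1.07, 1.0, 2.17, 1.96, 1.58, -1.6], [-1.41, 1.03, 2.3, 1.61, 1.58, -1.76]]
15 -90 [[-1.04, 0.76, 2.19, 1.93, 1.24, 0.19], [-1.37, 0.66, 2.33, 1.62, 1.3, 0.15]]
15 0 [[-1.04, 0.76, 2.19, 1.93, 1.24, 1.76], [-1.37, 0.66, 2.33, 1.62, 1.3, 1.72]]
15 90 [[-1.04, 0.76, 2.19, 1.93, 1.24, -2.96], [-1.37, 0.66, 2.33, 1.62, 1.3, -2.99]]
15 180 [[-1.04, 0.76, 2.19, 1.93, 1.24, -1.39], [-1.37, 0.66, 2.33, 1.62, 1.3, -1.42]]
30 -90 [[-0.96, 0.56, 2.12, 1.76, 0.89, 0.53], [-1.23, 0.36, 2.22, 1.46, 1.01, 0.65]]
30 0 [[-0.96, 0.56, 2.12, 1.76, 0.89, 2.1], [-1.23, 0.36, 2.22, 1.46, 1.01, 2.23]]
30 90 [[-0.96, 0.56, 2.12, 1.76, 0.89, -2.61], [-1.23, 0.36, 2.22, 1.46, 1.01, -2.49]]
30 180 [[-0.96, 0.56, 2.12, 1.76, 0.89, -1.04], [-1.23, 0.36, 2.22, 1.46, 1.01, -0.92]]
45 -90 [[-0.85, 0.45, 1.98, 1.3, 0.65, 1.11], [-1.03, 0.21, 2.02, 1.04, 0.84, 1.29]]
45 0 [[-0.85, 0.45, 1.98, 1.3, 0.65, 2.68], [-1.03, 0.21, 2.02, 1.04, 0.84, 2.86]]
45 90 [[-0.85, 0.45, 1.98, 1.3, 0.65, -2.03], [-1.03, 0.21, 2.02, 1.04, 0.84, -1.85]]
45 180 [[-0.85, 0.45, 1.98, 1.3, 0.65, -0.46], [-1.03, 0.21, 2.02, 1.04, 0.84, -0.28]]
```

```bash
python3 - <<'E'
from h import *
yb=np.array([.203,.979]); end=np.array([.4854,-.2203])-yb*.0565
s=end-yb*.037; q=down(-11.8)
r.reach([*s,.20],q)
command_gripper(.042)
print(r.move_straight([*s,.040],q,speed=.12,max_force=10))
print(r.move_straight([*(end+yb*.05),.040],q,speed=.06,max_force=25))
st=r.read_state(); print(st['time_s'],st['eef_pos'],st['contact_force'],st['grip_width'])
im,d=snap('top','t1'); cv2.imwrite('pics/crop2.png',cv2.resize(im[70:270,180:460,::-1],None,fx=2.5,fy=2.5))
snap('side','s1')
E
```

```text
False
False
5.15 [ 0.48396475 -0.2266905   0.03992139] [ 0.1148266  -0.54854411 -0.1233917 ] 0.04231032896048423
```

View pics/s1.png

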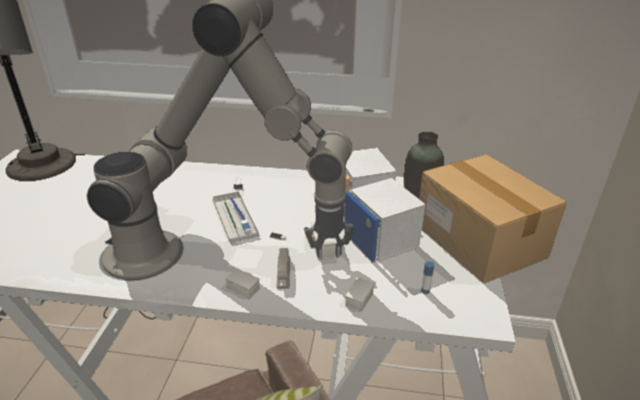

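The side view shows the fingers at (330,245) behind the box and pushing it, with space between the gripper's knuckles and the blue door. I'll carry on with the push.

```bash
python3 - <<'E'
from h import *
print(r.move_straight([.4985,-.042,.040],down(-5.5),speed=.07,max_force=25))
st=r.read_state(); print(st['time_s'],st['eef_pos'],st['contact_force'])
r.move_straight([.4935,-.085,.040],speed=.12)
r.move_straight([.47,-.10,.25],speed=.2)
M=np.array([.5852,-.2489,.119]); q=aim(6.4,30,-90); z=Ro.from_quat(q).as_matrix()[:,2]
command_gripper(0)
r.reach(M-z*(.025+.16)+[0,0,.06],q)
print(r.read_state()['time_s'])
im,d=snap('top','t2'); snap('side','s2')
V,U=np.mgrid[0:400,0:640]; P=pts('top',d,U,V)
m=(P[...,2]>.045)&(P[...,2]<.065)&(P[...,1]>-.12)&(P[...,1]<.15)&(P[...,0]>.4)&(P[...,0]<.6)
n,l,s,_=cv2.connectedComponentsWithStats(m.astype(np.uint8)); Q=P[l==1+s[1:,4].argmax()]
print(cv2.minAreaRect((Q[:,:2]*1000).astype(np.float32)))
t=cv2.imread('pics/t2.png')[60:270,180:460]; s=cv2.imread('pics/s2.png')[130:330,210:490]
cv2.imwrite('pics/c3.png',np.vstack([cv2.resize(t,(400,300)),cv2.resize(s,(400,286))]))
E
```

```text
False
8.05 [ 0.49851306 -0.04205752  0.04002709] [-0.32335549 -0.42125841 -0.2095291 ]
11.4333
((504.96728515625, 25.237060546875), (113.6718521118164, 77.25911712646484), 84.50096130371094)
```

View pics/c3.png

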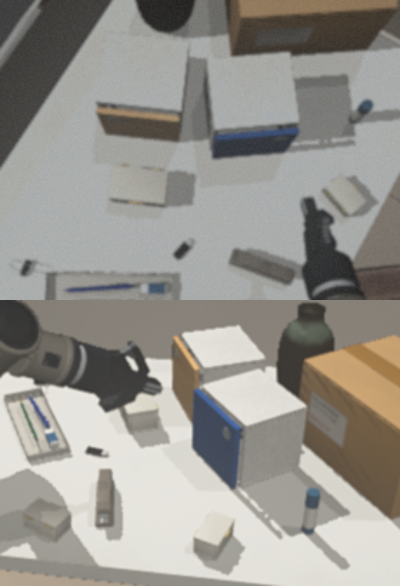

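The box now stands in front of the wooden door at (505, 25) mm, with yaw about -5.5°, and nothing else has moved. The disc shows in the side view at about (368,224). I'll project my estimate onto that pixel before pressing.

```bash
python3 - <<'E'
from h import *
M=np.array([.5852,-.2489,.119]); c=optics.camera_model('side'); p=np.array(c['K'])@(np.array(c['R'])@M+c['t']); print('proj',p[:2]/p[2])
d=np.load('pics/s2.npy'); V,U=np.mgrid[190:260,335:385]; P=pts('side',d,U,V).reshape(-1,3)
print('depth at disc',pts('side',d,[368],[224]))
n=np.array([np.cos(np.radians(6.4)),np.sin(np.radians(6.4)),0]); a=(P-M)@n
print('door face offset mm',np.median(a[abs(a)<.012])*1000,(abs(a)<.012).sum())
im=cv2.imread('pics/s2.png'); cr=cv2.resize(im[180:270,330:420],None,fx=6,fy=6,interpolation=cv2.INTER_CUBIC); cv2.imwrite('pics/c4.png',cr)
E
```

```text
proj [366.96081444 222.79328786]
depth at disc [[ 0.58756703 -0.25080197  0.11567422]]
door face offset mm 1.9551012235744778 1714
```

View pics/c4.png

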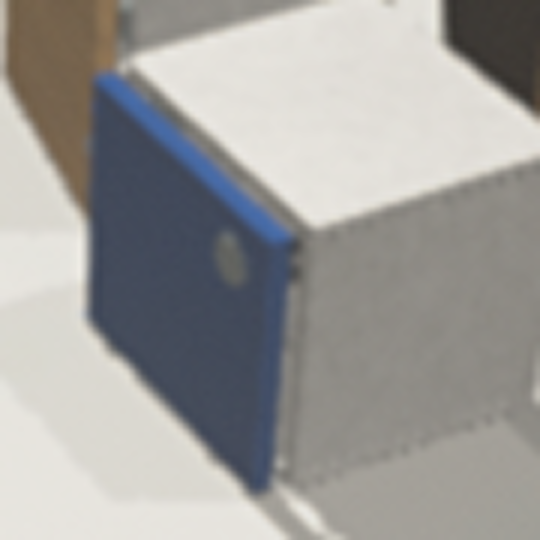

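The projected disc at (367,223) agrees with the seen disc at about (368.7,223), and the depth agrees to 2 mm. I'll press now.

```bash
python3 - <<'E'
from h import *
M=np.array([.586,-.2500,.117-.006]); q=aim(6.4,30,-90); z=Ro.from_quat(q).as_matrix()[:,2]
n=np.array([np.cos(np.radians(6.4)),np.sin(np.radians(6.4)),0]); B=M-z*.025
r.move_straight(B-n*.06,q,speed=.12)
hit=r.move_straight(B+n*.012,q,speed=.02,max_force=9)
st=r.read_state(); print(hit,'adv mm',(np.array(st['eef_pos'])-B)@n*1000,st['contact_force'],st['time_s'])
snap('side','s3')
r.move_straight(B-n*.17+[0,0,.05],q,speed=.2)
r.hold(1.5)
snap('top','t4'); snap('side','s4'); print(r.read_state()['time_s'])
t=cv2.imread('pics/t4.png')[60:270,180:460]; s=cv2.imread('pics/s4.png')[130:330,210:490]; u=cv2.imread('pics/s3.png')[130:330,210:490]
cv2.imwrite('pics/c5.png',np.vstack([np.hstack([cv2.resize(t,(400,300)),cv2.resize(s,(400,300))])]))
E
```

```text
True adv mm 5.244101314574871 [-6.63454906 -0.85033152  4.86304019] 15.9417
18.65
```

View pics/c5.png

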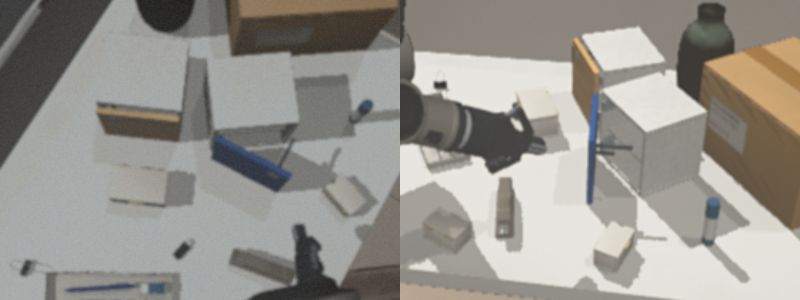

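The door now stands ajar, with its free edge at about (290,185) in the left panel, and the box and bystanders are undisturbed. I'll lift the arm clear, confirm the door angle and hand in.

```bash
python3 - <<'E'
from h import *
p=np.array(r.read_state()['eef_pos']); r.move_straight(p+[-.03,0,.12],speed=.15)
r.movej([-1.468,0.342,1.524,0,1.275,-0.146]); r.hold(.5)
im,d=snap('top','t5')
V,U=np.mgrid[0:400,0:640]; P=pts('top',d,U,V)
def rect(m):
    n,l,s,_=cv2.connectedComponentsWithStats(m.astype(np.uint8)); Q=P[l==1+s[1:,4].argmax()]; print(cv2.minAreaRect((Q[:,:2]*1000).astype(np.float32)))
z=P[...,2]; x=P[...,0]; y=P[...,1]
rect((z>.045)&(z<.065)&(abs(y)<.12)&(x>.4)&(x<.6))
rect((z>.13)&(z<.16)&(x>.45)&(x<.585)&(y<-.1)&(y>-.3))
print(r.read_state()['time_s'],r.read_state()['contact_force'])
r.finish_job()
E
```

```text
((505.2811584472656, 25.084915161132812), (113.1768569946289, 77.1006088256836), 84.12323760986328)
((543.0269775390625, -192.11920166015625), (154.0116424560547, 13.72239875793457), 63.089359283447266)
21.4667 [-0.10177567  0.60210933  0.28343509]
the job is handed in; nothing more can be done
```

The job is done and handed in at about 21.5 s: the box was pushed in front of the wooden cupboard without being lifted or tipped, and the blue door was then pressed at its disc and sprang ajar to about 0.58 rad. The wooden door stayed shut, the other things on the desk show no movement in the camera views, and the arm is back at its start pose touching nothing.

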